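# Flip the hex key and pull the last cover screw tight

### The job

One cover screw of the pressure vessel is only run in: the red hex key still stands in it on its long arm. Pull the key out, turn it over and seat its short arm fully in the same screw, then use the long arm as the lever to turn the screw clockwise (seen from above) until it comes home and is firm, about 1.7 N m; it is stiff, but do not ram the key onto the screw and do not overtighten it. Let go, leave the key sitting in the screw, and do not disturb the glassware and other small things around.

Things in the scene. Friction and masses are not known exactly. Their poses are not given: they have to be found in the camera images.
- reactor: Bolted steel pressure vessel, fixed to the worktop, 168 mm across its foot, 152 mm across its cover. Origin at the centre of its underside, z up. Cover top at z = 0.160; six M16 cap screws on it, heads 24 mm across and 16 mm high (tops at z = 0.176), on a circle of 60 mm radius. The loose one is at (0, -0.060) in this frame. Gauge and vent valve in the middle of the cover stay below z = 0.190.
- socket (a point): Centre of the mouth of the loose screw's hexagon socket, level with the top of its head. z up; it turns with the screw. The socket is 14.6 mm across flats and 15 mm deep; the key has about 0.4 mm of play each way in it and about 3 degrees of free turn, and droops some 8 degrees when let go. Flats face this frame's +y and -y and every 60 degrees: the key fits with its long arm along this frame's +x or any multiple of 60 degrees from it.
- cover_screw (a joint): Turn of the loose screw's thread in rad, growing clockwise from above (tightening); starts near 0. It turns stiffly, against about 0.9 N m (8 N at 110 mm), for 0.6 to 0.8 rad until the head is home at 0.70, where it stops. It stays where it is left.
- screw_head (a joint): Elastic twist of the loose screw under the key in rad, clockwise positive: the torque on the screw is 8 N m per rad of twist. Springs back when let go. Key and socket yield by a few degrees more under load, not always the same; the drive bears best with the long arm held level. The screw is firm when it is home and has been pulled with 1.25 N m (twist 0.155, 11 to 12 N at 110 mm) and is overtightened beyond 2.4 N m (twist 0.30, 22 N at 110 mm).
- hex_key: The red L-shaped key, a 14 mm hexagon bar (0.24 kg), its flats at this frame's +y and -y. Origin where the axes of the two arms cross, in the bend (bend radius 14 mm). The short arm runs along +x, its end 49 mm from the origin; the long arm runs along -z, its end 133 mm from the origin. At the start it stands in the socket on its long arm (z up). Turned over and seated, its +x points down and its long arm is level, 49 mm above the socket's floor.
- key_short_end (a point): Centre of the end face of the key's short arm (edges chamfered 1 mm). Axes as the key's.
- key_long_end (a point): Centre of the end face of the key's long arm. Axes as the key's.
- vial_a: Bystander: small vial, 28 mm across, 60 mm high, black cap; origin under its centre.
- vial_b: Bystander: small vial, 28 mm across, 60 mm high, white cap; origin under its centre.
- petri_dish: Bystander: petri dish, 60 mm across, 14 mm high; origin under its centre.
- beaker_100: Bystander: glass beaker, 52 mm across, 70 mm high; origin under its centre.
- timer: Bystander: white bench timer lying flat, 64 x 64 x 19 mm; origin under its centre.
- label_tape: Bystander: roll of green tape lying flat, 62 mm across, 19 mm high; origin under its centre.
Mind the look-alikes: they are no part of the job. There is more than one size of the hex_key; the job needs the larger.

How it is judged:
On the way, in this order (a step that is already met when the one before it is completed fails the run):
1. the key is turned over and its short arm is fully seated in the loose screw, which has not been turned home yet (horizontal distance between key_short_end and socket below 0.004 m and z of key_short_end in the frame of socket below -0.009 m and angle between the x axis of hex_key and the z axis of socket, either way round below 0.25 rad and value of joint cover_screw below 0.35 rad), for 0.2 s.
2. the screw is home and pulled firm (1.25 N m or more) (value of joint cover_screw above 0.68 rad and value of joint screw_head above 0.155 rad), for 0.1 s.
At the end, for the whole second after the job is handed in: The screw is home (thread turned to 0.68 rad or more); the key's short arm is still seated in it (its end at least 9 mm below the socket's mouth and within 4 mm of its axis, the short arm within 14 degrees of upright), the key at rest (value of joint cover_screw above 0.68 rad and horizontal distance between key_short_end and socket below 0.004 m and z of key_short_end in the frame of socket below -0.009 m and angle between the x axis of hex_key and the z axis of socket, either way round below 0.25 rad and linear speed of hex_key below 0.02 m/s); the robot touches nothing.
It fails at once if the screw is overtightened (more than 2.4 N m) (value of joint screw_head above 0.3 rad).
It fails at once if the short arm is pushed against the screw's head, outside its socket, with more than 25 N (contact force between hex_key and reactor above 25 N and distance between key_short_end and socket below 0.02 m and z of key_short_end in the frame of socket above -0.004 m).
It fails at once if a bystander is moved more than 25 mm (distance of any of vial_a, vial_b, petri_dish, beaker_100, timer, label_tape from where it was at the start of the episode above 0.025 m).
It also fails if it takes over 72 s, if anything falls off the work surface, if the arm or the gripper's body presses on something with over 40 N, if the wrist force passes 120 N, or if a joint passes its speed limit or range.

### The arm

A 7-joint arm with a two-finger parallel gripper is mounted at the origin on a cart in front of the work surface, level with it; the furniture and walls round the work are solid. World frame = base frame: x ahead of the robot, y to its left, z up, the work surface at z = 0. Lengths are in m, angles in rad, forces in N, time in s.
With the tool pointing down it reaches from about 0.425 to 0.875 m from the base axis. Payload 9.9 kg.
Tool frame: the origin (TCP) lies at the very end of the fingers, on their centre line; the grasp point (between the pads) lies 19 mm behind it; z points along the fingers, y is the line along which they close (so a half turn about z gives the same grasp; the last joint's range is limited). The gripper opens to 85 mm and grips with 20 to 120 N. Pads are 22 mm wide; open, the fingers measure 114 mm over their backs; the gripper's body (76 mm by 85 mm) begins 54 mm behind the grasp point. The pads swing forward as they close: fully open they stand 13 mm farther back than shut.
Start: joints at [1.146, 0.576, 0.025, 1.437, -0.015, 1.129, -0.057], TCP at [0.226, -0.636, 0.231] pointing down, gripper open.
Joint ranges: [-2.76, 2.76], [-0.34, 2.15], [-1.52, 1.57], [0.19, 2.46], [-1.09, 4.23], [0.17, 1.99], [-2.82, 2.82]. Speed limits (rad/s): [2.22, 2.22, 3.01, 3.01, 3.14, 3.14, 3.14].

### API

Orientations are given as a unit quaternion [x, y, z, w].
In Python, from station import r gives the robot as it stands. The module is installed in compiled form; this text tells all that it offers.
- The arm moves only by the tool carry_out, never from a script. Its argument "series" is a list of rows, each a list of 3 entries, a list of its own where there are three numbers: the closure in counts, from 0 (fully open) to 255 (shut), then the shift along the tool's x, y, z in cm, then the turn about the tool's z in rad. A call has 1 to 8 rows; each row shifts and turns the commanded pose from where the row before left it, along the tool's axes as they then stand; what a row does not reach is not made up. A row lasts 1/8 s, in which the tool goes at most 62.5 mm and 10.7 degrees, less where a joint would pass 70% of its speed; a pose out of reach is approached as far as the arm can. A call is refused whole if a number of a shift passes 6.25 or a number of a turn 0.188, either way. A call with a gripper value outside its range is refused whole. The fingers move at their own pace and stop on an object; "squeeze" is the grip in N (left out, the last holds). Time passes only in rows, so rows that do not move let the fingers close. It gives the time, the measured TCP pose, the force, the opening and the grip force at its end, in the units of the state.
- r.state(): the state, without advancing time (a new reading comes with each control period).
- r.capture(name): name is "scene" or "top" or "wrist"; returns a dict with "image" (384x512x3 uint8, red, green, blue), "intrinsics" (3x3 intrinsics, pixels), "extrinsics" (4x4, takes a point from world to camera coordinates). Camera axes: x right, y up, looking along -z (the intrinsics and any distortion apply to the point x, -y, -z); pixel columns grow to the right and rows downward; lengths in m; the calibration is good to about 2 mm. A picture is of the moment at which its call begins. There is no depth.
- r.sign_off(): hands the job in; it is judged then, once.
Trained networks look in the newest picture that a camera, given by its name, has taken for a name from the list of things; names that differ only in an ending like _2 or _b are one class to them, and where a whole thing is asked for, a point or a joint stands for the part that bears it (a point fixed in the world has none). Each returns a list of dicts, best first, with "p" (0 to 1); they miss things now and then, are a little off and sometimes report something else, mostly with a low value. They report only what shows in the picture. A call takes as long as a camera call. They do not tell look-alikes from the thing itself.
- r.search_frame(camera, target): "at" ([x, y, z] in m, in world coordinates, good to about 4 mm: the middle of the surface that is visible of it).
- r.pinpoint(camera, target): "at" ([x, y, z] in m, in world coordinates, good to about 4 mm: a listed point, or the origin of a listed thing).
The state is a dict: "time": time; "joint_positions": joint angles; "qvel": joint speeds; "joint_torque": joint torques, N m; "tcp_pos": TCP position; "eef_rot": TCP orientation; "force": force on the tool from outside, world axes, zero at the start; "ft_torque": the same for the moment, N m; "finger_gap": finger opening in m; "gripper_force": force on a finger pad.
Only numpy, scipy, OpenCV 4.12 (cv2) and the standard library are available. Lean on these libraries where they do the work, as an engineer would, in place of code of your own. Each camera call takes 0.05 s, during which the arm holds its last target. There are 200 camera calls.

## Working session

There is one attempt and no reset: what is moved stays moved. The work goes in short steps, Python scripts to look and compute and a tool call to move; the robot and the scene stay as the last step left them, time stands still between calls to the robot, and variables do not carry over. Pictures are saved under pics/ and viewed, at most 10 in all, crops included, and the job is handed in when it is done.

Besides the shell and the picture viewer there is one more tool, called after ">>>" as name(argument=value, ...) on one line, values as JSON. carry_out: Moves the arm, as the interface text tells. Its arguments: {"type":"object","properties":{"series":{"type":"array"},"squeeze":{"type":"number"}},"required":["series"]}

```bash
mkdir -p pics
cat > h.py <<'E'
from station import r
import numpy as np, cv2
from scipy.spatial.transform import Rotation as R
def cap(c,fn=None):
    d=r.capture(c)
    if fn: cv2.imwrite('pics/'+fn,d['image'][:,:,::-1])
    return d
def proj(d,p):
    E=np.array(d['extrinsics']);K=np.array(d['intrinsics'])
    c=E[:3,:3]@np.array(p)+E[:3,3]; q=K@np.array([c[0],-c[1],-c[2]]); return q[:2]/q[2]
def ray(d,u,v):
    E=np.array(d['extrinsics']);K=np.array(d['intrinsics'])
    a=np.linalg.inv(K)@[u,v,1]; a=np.array([a[0],-a[1],-a[2]])
    return -E[:3,:3].T@E[:3,3], E[:3,:3].T@a
def onz(d,u,v,z):
    o,a=ray(d,u,v); return o+a*(z-o[2])/a[2]
E
python3 - <<'E'
from h import *
s=r.state(); print(s)
for c in('scene','top'):
    d=cap(c,c+'.png')
    for t in('reactor','socket','hex_key','key_short_end','key_long_end','vial_a','petri_dish','beaker_100','timer','label_tape'):
        print(c,t,[(np.round(x['at'],3).tolist(),round(x['p'],2),proj(d,x['at']).round().tolist()) for x in r.pinpoint(c,t)])
a=cv2.imread('pics/scene.png');b=cv2.imread('pics/top.png')
E
```

```text
{'time': 0.0, 'joint_positions': array([ 1.14618777,  0.5765126 ,  0.024843  ,  1.43793198, -0.01496996,
        1.12899429, -0.05651914]), 'qvel': array([ 0.00095728,  0.00077112, -0.00079526,  0.00018386, -0.00137079,
        0.00077569, -0.00061843]), 'joint_torque': array([-5.05893388e-05, -7.65748787e+01,  2.25014158e+00, -2.85966682e+01,
        1.52548857e-02,  1.27823150e-02, -7.83598892e-07]), 'tcp_pos': array([ 0.22545945, -0.6357422 ,  0.2304473 ]), 'eef_rot': array([ 9.85513541e-01,  1.69594722e-01, -1.96279064e-04, -8.07354660e-04]), 'force': array([ 0.83907377, -0.07232058, -0.45887502]), 'ft_torque': array([0.01410213, 0.00455585, 0.02967942]), 'gripper_force': 0.0, 'finger_gap': 0.08545443875945233}
scene reactor [([0.503, 0.253, 0.003], 0.65, [230.0, 267.0])]
scene socket [([0.5, 0.253, 0.0], 0.62, [230.0, 268.0]), ([0.528, 0.198, 0.178], 0.43, [233.0, 220.0])]
scene hex_key [([0.528, 0.199, 0.294], 0.72, [229.0, 194.0]), ([0.412, -0.29, 0.006], 0.51, [353.0, 190.0])]
scene key_short_end [([0.362, 0.152, 0.002], 0.62, [283.0, 274.0]), ([0.438, -0.312, 0.012], 0.52, [
[... 783 characters left out ...]
006], 0.43, [372.0, 239.0])]
top key_short_end [([0.44, -0.312, 0.002], 0.68, [378.0, 230.0]), ([0.578, 0.218, 0.29], 0.5, [204.0, 167.0])]
top key_long_end [([0.466, -0.22, 0.007], 0.58, [349.0, 221.0]), ([0.694, 0.278, -0.004], 0.56, [197.0, 148.0]), ([0.527, 0.199, 0.163], 0.48, [215.0, 193.0])]
top vial_a [([0.365, 0.158, 0.004], 0.62, [230.0, 250.0]), ([0.391, 0.127, -0.001], 0.52, [240.0, 242.0])]
top petri_dish [([0.372, 0.058, 0.004], 0.66, [262.0, 248.0]), ([0.689, 0.283, -0.002], 0.6, [195.0, 150.0])]
top beaker_100 [([0.37, 0.444, -0.002], 0.81, [141.0, 247.0])]
top timer [([0.691, 0.28, -0.004], 0.96, [196.0, 149.0])]
top label_tape [([0.704, 0.182, 0.001], 0.77, [226.0, 146.0])]
```

View pics/scene.png

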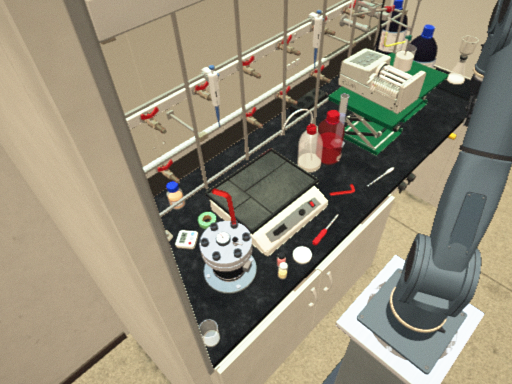

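View pics/top.png

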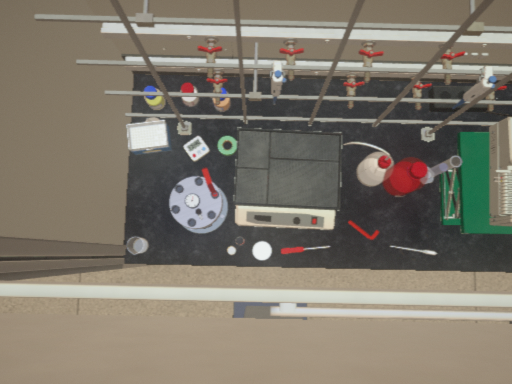

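The scene picture shows the upright red key on the vessel at pixel (229,194). Three things could be mistaken for it:
- the flat red L-key on the bench at (345,190) in scene and (365,232) in top
- the red screwdriver at (320,235)
- the red valve handles at the back, around (150,115)

I choose the one at (229,194), because it stands in the cover screw.

```bash
cat >> h.py <<'E'
def delta(p,yaw=None):
    "cm in tool axes to world p (m), turn in rad to bring tool x to yaw deg"
    s=r.state();T=R.from_quat(s['eef_rot']).as_matrix()
    d=T.T@(np.array(p)-s['tcp_pos'])*100; cur=np.degrees(np.arctan2(T[1,0],T[0,0]))
    t=None if yaw is None else round(float(np.radians((cur-yaw+180)%360-180)),3)
    print('t',round(s['time'],2),'tcp',s['tcp_pos'].round(4),'yaw',round(cur,2),'d cm',d.round(2),'turn',t)
E
python3 - <<'E'
from h import *
delta([0.46,-0.2,0.36]);delta([0.527,0.2,0.36],25)
a=cv2.imread('pics/scene.png')[170:290,170:370];b=cv2.imread('pics/top.png')[150:260,150:400]
cv2.imwrite('pics/crop.png',np.vstack([cv2.resize(a,(500,300),interpolation=2),cv2.resize(b,(500,220),interpolation=2)]))
E
```

```text
t 1.1 tcp [ 0.2256 -0.6362  0.2313] yaw 19.53 d cm [ 36.67 -33.28 -12.87] turn None
t 1.1 tcp [ 0.2256 -0.6362  0.2313] yaw 19.53 d cm [ 56.35 -68.74 -12.87] turn -0.096
```

View pics/crop.png

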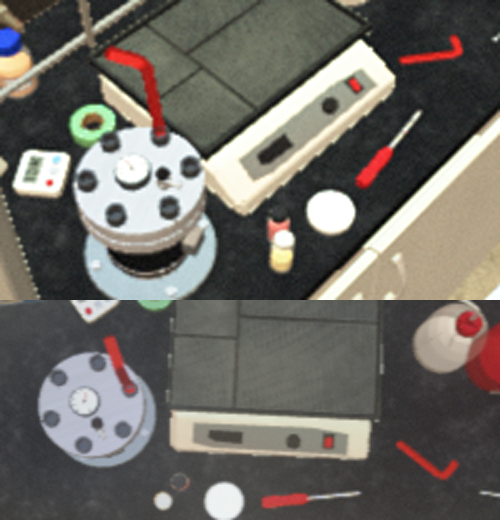

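The crop confirms it: the larger key is upright in the cover screw at about (150,90) of the upper half, with the short arm pointing to the upper left. The lower-right key is the smaller one, lying flat.

>>> carry_out(series=[[0, [3.6, -3.2, -3.3], 0], [0, [3.6, -3.2, -3.3], 0], [0, [3.6, -3.2, -3.3], 0], [0, [3.6, -3.2, -3.0], 0], [0, [4.2, -4.0, 0], 0], [0, [4.2, -4.0, 0], 0], [0, [4.2, -4.0, 0], 0], [0, [4.2, -4.0, 0], 0]])

```text
time: 2.1
tcp_pos: [0.424, -0.2587, 0.3606]
eef_rot: [0.986, 0.17, 0.0, 0.0]
force: [1.3, 0.1, -0.1]
finger_gap: 0.0853
gripper_force: 0.0
```

>>> carry_out(series=[[0, [3.0, -5.0, 0], 0], [0, [3.0, -5.0, 0], 0], [0, [3.0, -5.0, 0], 0], [0, [3.0, -5.0, 0], 0], [0, [3.0, -5.0, 0], 0], [0, [3.0, -5.0, 0], 0], [0, [0, 0, 0], 0], [0, [0, 0, 0], 0]])

```text
time: 3.1
tcp_pos: [0.4927, 0.0819, 0.3602]
eef_rot: [0.986, 0.17, -0.0, 0.0]
force: [-0.2, -1.0, -1.1]
finger_gap: 0.0854
gripper_force: 0.0
```

Run:
```python
from h import *
delta([0.527,0.2,0.36],25); print(r.state()['joint_positions'].round(2))
d=cap('wrist','w1.png')
for t in('hex_key','key_short_end','socket','reactor'):
    print(t,[(np.round(x['at'],3).tolist(),round(x['p'],2),proj(d,x['at']).round().tolist()) for x in r.pinpoint('wrist',t)])
```

```text
t 3.1 tcp [0.4927 0.0819 0.3602] yaw 19.53 d cm [ 7.18 -9.98  0.01] turn -0.095
[ 0.01  0.23 -0.35  1.66  0.08  1.27 -1.58]
hex_key [([0.41, -0.29, 0.007], 0.89, [430.0, 247.0]), ([0.526, 0.2, 0.294], 0.67, [106.0, 105.0])]
key_short_end [([0.58, 0.216, 0.29], 0.92, [98.0, 11.0]), ([0.439, -0.309, 0.009], 0.76, [448.0, 237.0])]
socket [([0.524, 0.2, 0.171], 0.74, [160.0, 99.0])]
reactor [([0.5, 0.252, 0.0], 0.76, [156.0, 97.0])]
```

View pics/w1.png

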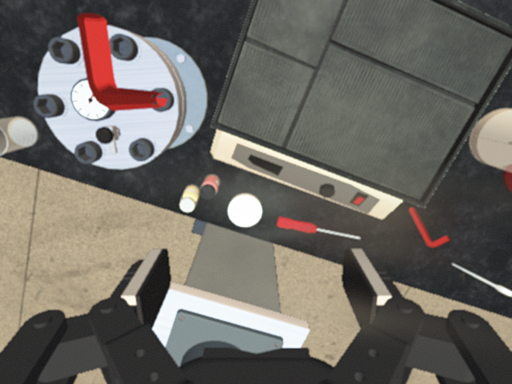

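Wrist view: the key's bend is at about (106,103), its short end at (93,18), and the long arm runs to the screw at (162,99). Next I'll measure the yaw.

Run:
```python
from h import *
d=r.capture('wrist');im=d['image'].astype(int)
m=((im[...,0]>110)&(im[...,1]<70)&(im[...,2]<70)).astype(np.uint8); m[:, 200:]=0; m[150:]=0
ys,xs=np.nonzero(m)
# short-arm rows
L=[];C=[]
for y in range(20,88,4):
    x=np.nonzero(m[y])[0]
    if len(x): L.append((x.min(),y,x.max()))
print(L)
P=np.array([onz(d,a,y,.301) for a,y,b in L]);Q=np.array([onz(d,b,y,.294) for a,y,b in L])
for A in(P,Q):
    f=np.polyfit(A[:,0],A[:,1],1);print(np.degrees(np.arctan(f[0])),A[0],A[-1])
# screw circle yaw: detector
print([(x['at'],x['p']) for x in r.pinpoint('wrist','reactor')])
for z,p in((.301,(106,100)),(.176,(162,99))): print(onz(d,*p,z))
```

```text
[(np.int64(77), 20, np.int64(105)), (np.int64(78), 24, np.int64(105)), (np.int64(79), 28, np.int64(104)), (np.int64(80), 32, np.int64(104)), (np.int64(80), 36, np.int64(105)), (np.int64(81), 40, np.int64(105)), (np.int64(81), 44, np.int64(107)), (np.int64(82), 48, np.int64(108)), (np.int64(83), 52, np.int64(108)), (np.int64(83), 56, np.int64(108)), (np.int64(84), 60, np.int64(108)), (np.int64(85), 64, np.int64(109)), (np.int64(85), 68, np.int64(109)), (np.int64(86), 72, np.int64(110)), (np.int64(87), 76, np.int64(111)), (np.int64(87), 80, np.int64(111)), (np.int64(89), 84, np.int64(113))]
19.325536201216117 [0.57085497 0.2213025  0.301     ] [0.53734664 0.2087816  0.301     ]
18.258391584501247 [0.57647917 0.20902201 0.294     ] [0.54131206 0.19747027 0.294     ]
[([0.5016, 0.2535, -0.0011], 0.87), ([0.3671, 0.0568, -0.0033], 0.58)]
[0.53125097 0.19695369 0.301     ]
[0.52582771 0.19617964 0.176     ]
```

>>> carry_out(series=[[0, [3.6, -4.9, 0], 0], [0, [3.6, -5.0, 0], 0], [0, [0, 0, 3.0], 0], [0, [0, 0, 3.0], 0], [0, [0, 0, 3.0], 0], [0, [0, 0, 2.5], 0], [0, [0, 0, 1.0], 0], [0, [0, 0, 0], 0]], squeeze=30)

```text
time: 4.45
tcp_pos: [0.5276, 0.1996, 0.2352]
eef_rot: [0.986, 0.169, -0.0, 0.0]
force: [0.0, -0.1, -0.5]
finger_gap: 0.0855
gripper_force: 0.0
```

Run:
```python
from h import *
delta([0.527,0.199,0.235],19.5)
d=cap('wrist','w2.png');cap('scene','s2.png')
for t in('hex_key','key_short_end','socket'):
    print(t,[(np.round(x['at'],4).tolist(),round(x['p'],2),proj(d,x['at']).round().tolist()) for x in r.pinpoint('wrist',t)])
b=cv2.resize(cv2.imread('pics/s2.png')[130:290,150:310],(384,384),interpolation=2)
cv2.imwrite('pics/v2.png',cv2.resize(np.hstack([cv2.imread('pics/w2.png'),b]),(800,343)))
```

```text
t 4.45 tcp [0.5276 0.1996 0.2352] yaw 19.51 d cm [-0.07  0.04  0.02] turn 0.0
hex_key [([0.524, 0.2028, 0.2949], 0.64, [246.0, 345.0])]
key_short_end [([0.5762, 0.2165, 0.2907], 0.92, [259.0, 199.0])]
socket []
```

View pics/v2.png

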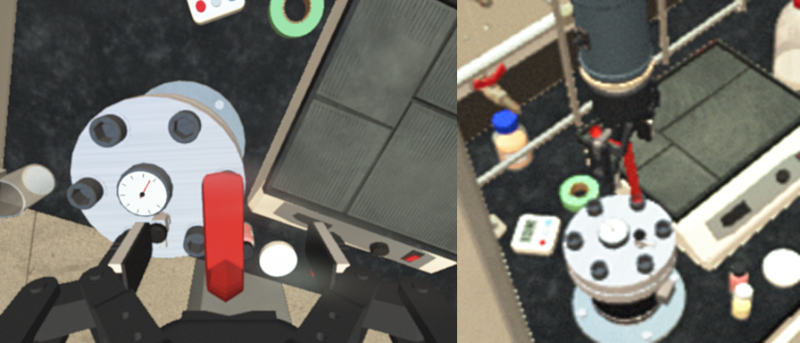

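The left half shows the key's short arm between the open fingers, around (225,235), roughly centred. In the right half the gripper straddles the key. I'll close and check the side force.

>>> carry_out(series=[[150, [0, 0, 0], 0], [200, [0, 0, 0], 0], [255, [0, 0, 0], 0], [255, [0, 0, 0], 0], [255, [0, 0, 0], 0], [255, [0, 0, 0], 0]], squeeze=40)

```text
time: 5.45
tcp_pos: [0.5274, 0.2, 0.2354]
eef_rot: [0.985, 0.17, -0.0, -0.0]
force: [-1.7, 0.5, 1.3]
finger_gap: 0.013
gripper_force: 40.9
```

Run:
```python
from h import *
s=r.state();print(s['force'],s['ft_torque'],s['finger_gap'],s['gripper_force']);delta([0.527,0.199,0.235],19.5)
```

```text
[-1.74686219  0.54252257  1.27361931] [ 0.17433176  0.4194849  -0.00825083] 0.013024694730329654 40.92257365118712
t 5.45 tcp [0.5274 0.2    0.2354] yaw 19.54 d cm [-0.07  0.08  0.04] turn 0.001
```

>>> carry_out(series=[[255, [0, 0, -0.4], 0], [255, [0, 0, -0.4], 0], [255, [0, 0, -0.4], 0], [255, [0, 0, 0], 0], [255, [0, 0, 0], 0]])

```text
time: 6.08
tcp_pos: [0.5276, 0.1999, 0.2474]
eef_rot: [0.986, 0.17, 0.0, -0.0]
force: [-0.5, 1.7, -1.2]
finger_gap: 0.0135
gripper_force: 40.5
```

>>> carry_out(series=[[255, [0, 0, 0], 0], [255, [0.4, 0, 0], 0], [255, [0.4, 0, 0.02], 0], [255, [0.4, 0, 0.04], 0], [255, [0.4, 0, 0.06], 0], [255, [0.4, 0, 0.08], 0], [255, [0, 0, 0], 0]], squeeze=25)

```text
time: 6.95
tcp_pos: [0.5466, 0.2068, 0.2451]
eef_rot: [0.986, 0.17, -0.0, -0.0]
force: [-3.8, 1.3, -0.3]
finger_gap: 0.0132
gripper_force: 41.0
```

Run:
```python
from h import *
s=r.state();print(s['force'],s['ft_torque'],s['finger_gap'],s['gripper_force']);delta([0.527,0.2,0.235],19.5)
cap('scene','s3.png');d=cap('wrist','w3.png')
for t in('hex_key','key_short_end','key_long_end'):
  for c in('wrist','scene'): print(c,t,[(np.round(x['at'],4).tolist(),round(x['p'],2)) for x in r.pinpoint(c,t)])
```

```text
[-3.80362206  1.32191486 -0.34359994] [ 0.47862776  1.12321173 -0.00608156] 0.013217937107586484 41.016870900057256
t 6.95 tcp [0.5466 0.2068 0.2451] yaw 19.53 d cm [-2.08 -0.02  1.01] turn 0.001
wrist hex_key [([0.5522, 0.2095, 0.3045], 0.68)]
scene hex_key [([0.4101, -0.2906, 0.0036], 0.64), ([0.557, 0.2081, 0.3024], 0.52)]
wrist key_short_end [([0.6027, 0.2236, 0.2886], 0.59)]
scene key_short_end [([0.4416, -0.3151, 0.0054], 0.49), ([0.5986, 0.2241, 0.2882], 0.43)]
wrist key_long_end []
scene key_long_end [([0.522, 0.1942, 0.1726], 0.47), ([0.4627, -0.2216, 0.0054], 0.46)]
```

>>> carry_out(series=[[255, [0.6, 0, 0.2], 0], [255, [0.6, 0, 0.23], 0], [255, [0.6, 0, 0.27], 0], [255, [0.55, 0, 0.3], 0], [255, [0.55, 0, 0.33], 0], [255, [0.55, 0, 0.36], 0], [255, [0, 0, 0], 0]])

```text
time: 8.22
tcp_pos: [0.5794, 0.2182, 0.228]
eef_rot: [0.986, 0.17, 0.0, -0.0]
force: [-1.0, 2.7, 1.0]
finger_gap: 0.0134
gripper_force: 42.9
```

Run:
```python
from h import *
s=r.state();print(s['force'],s['ft_torque'],s['finger_gap'],s['gripper_force']);delta([0.527,0.2,0.235],19.5)
cap('scene','s4.png');d=cap('wrist','w4.png')
for t in('hex_key','key_short_end','key_long_end'):
  for c in('wrist','scene'): print(c,t,[(np.round(x['at'],4).tolist(),round(x['p'],2)) for x in r.pinpoint(c,t)])
```

```text
[-0.99876355  2.73861488  1.00922833] [ 0.7917269   0.69239627 -0.1756131 ] 0.013426268280117469 42.91048298589885
t 8.22 tcp [0.5794 0.2182 0.228 ] yaw 19.52 d cm [-5.55 -0.03 -0.7 ] turn 0.0
wrist hex_key [([0.5961, 0.2237, 0.2792], 0.88)]
scene hex_key [([0.5983, 0.2217, 0.277], 0.52), ([0.4119, -0.291, 0.0055], 0.43), ([0.3736, 0.4448, -0.0038], 0.34)]
wrist key_short_end [([0.6363, 0.2383, 0.2456], 0.74)]
scene key_short_end [([0.44, -0.3107, 0.009], 0.58), ([0.69, 0.2796, 0.0006], 0.58), ([0.6315, 0.2385, 0.2473], 0.43)]
wrist key_long_end [([0.5194, 0.1947, 0.1706], 0.91), ([0.6372, 0.2391, 0.2489], 0.33)]
scene key_long_end [([0.5199, 0.1984, 0.1708], 0.58), ([0.4633, -0.2203, 0.0032], 0.54)]
```

>>> carry_out(series=[[255, [0.75, 0, 0.7], 0], [255, [0.7, 0, 0.72], 0], [255, [0.55, 0, 0.79], 0], [255, [0.5, 0, 0.79], 0], [255, [0.4, 0, 0.9], 0], [255, [0.36, 0, 0.95], 0], [255, [0.2, 0, 0.6], 0], [255, [0, 0, 0], 0]])

```text
time: 9.62
tcp_pos: [0.6112, 0.2293, 0.173]
eef_rot: [0.986, 0.17, -0.001, 0.0]
force: [1.8, 2.7, 0.3]
finger_gap: 0.0131
gripper_force: 37.7
```

Run:
```python
from h import *
s=r.state();print(s['force'],s['ft_torque'],s['finger_gap'],s['gripper_force']);delta([0.527,0.2,0.235],19.5)
cap('scene','s5.png');d=cap('wrist','w5.png')
for t in('hex_key','key_short_end','key_long_end'):
  for c in('wrist','scene'): print(c,t,[(np.round(x['at'],4).tolist(),round(x['p'],2)) for x in r.pinpoint(c,t)])
b=cv2.resize(cv2.imread('pics/s5.png')[150:270,170:290],(384,384),interpolation=2)
cv2.imwrite('pics/v5.png',cv2.resize(np.hstack([cv2.imread('pics/w5.png'),b]),(800,343)))
```

```text
[1.78759042 2.67284532 0.27113884] [ 0.57575369 -0.10909044 -0.18659975] 0.01306534949647658 37.73756393697113
t 9.62 tcp [0.6112 0.2293 0.173 ] yaw 19.53 d cm [-8.93 -0.05 -6.18] turn 0.0
wrist hex_key [([0.6418, 0.2413, 0.2064], 0.77)]
scene hex_key [([0.6446, 0.2357, 0.2043], 0.57), ([0.4099, -0.2898, 0.009], 0.39)]
wrist key_short_end [([0.6529, 0.2428, 0.1532], 0.84)]
scene key_short_end [([0.6512, 0.2414, 0.1527], 0.59), ([0.4394, -0.3132, 0.0104], 0.4)]
wrist key_long_end [([0.497, 0.2538, 0.0013], 0.46)]
scene key_long_end [([0.7013, 0.1798, 0.004], 0.57), ([0.523, 0.1978, 0.1793], 0.54), ([0.4659, -0.2195, 0.008], 0.43)]
```

View pics/v5.png

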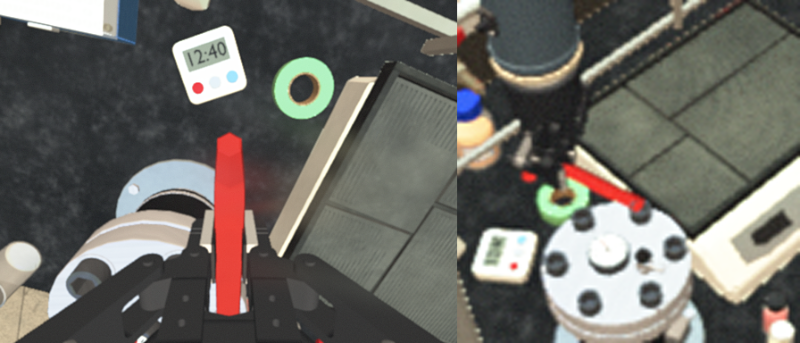

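The left half shows the key nearly level in the grip, short arm down, with its end at (229,140). In the right half the long arm's end rests on the screw at (640,208). About 10° is left to turn.

>>> carry_out(series=[[255, [0.05, 0, 0.3], 0], [255, [0.03, 0, 0.3], 0], [255, [0, 0, 0.3], 0], [255, [0, 0, 0], 0]])

```text
time: 10.52
tcp_pos: [0.6126, 0.23, 0.1648]
eef_rot: [0.986, 0.17, 0.0, -0.0]
force: [1.8, 3.0, 0.7]
finger_gap: 0.0134
gripper_force: 37.6
```

Run:
```python
from h import *
s=r.state();print(s['force'],s['ft_torque'],s['finger_gap'],s['gripper_force']);delta([0.527,0.2,0.235],19.5)
for i in range(3):
 for c in('wrist','scene'):
  d=cap(c)
  for t in('hex_key','key_short_end'): print(c,t,[(np.round(x['at'],4).tolist(),round(x['p'],2)) for x in r.pinpoint(c,t)if x['at'][0]>.55])
```

```text
[1.7654463  2.97515466 0.71518503] [ 0.5154035  -0.15517365 -0.14554944] 0.013363871278310836 37.56151628214866
t 10.53 tcp [0.6126 0.23   0.1648] yaw 19.52 d cm [-9.07 -0.04 -7.02] turn 0.0
wrist hex_key [([0.6423, 0.2405, 0.1958], 0.66)]
wrist key_short_end [([0.6538, 0.2404, 0.1438], 0.61)]
scene hex_key [([0.6452, 0.2384, 0.1925], 0.71)]
scene key_short_end [([0.6501, 0.243, 0.143], 0.47)]
wrist hex_key [([0.6428, 0.2393, 0.1953], 0.76)]
wrist key_short_end [([0.6523, 0.2408, 0.1423], 0.58), ([0.7027, 0.1822, -0.0016], 0.43)]
scene hex_key [([0.6477, 0.2391, 0.1931], 0.56)]
scene key_short_end [([0.6484, 0.2421, 0.1411], 0.73)]
wrist hex_key [([0.6411, 0.2391, 0.194], 0.83)]
wrist key_short_end [([0.653, 0.2437, 0.1427], 0.93)]
scene hex_key [([0.6464, 0.241, 0.193], 0.6)]
scene key_short_end [([0.6503, 0.2432, 0.1421], 0.75)]
```

>>> carry_out(series=[[255, [0, 0, 0.3], 0], [255, [0, 0, 0.3], 0], [255, [0, 0, 0], 0], [255, [0, 0, 0], 0]])

```text
time: 11.92
tcp_pos: [0.6118, 0.2296, 0.1585]
eef_rot: [0.986, 0.17, -0.001, 0.0]
force: [0.8, 2.7, 0.0]
finger_gap: 0.0132
gripper_force: 37.4
```

```bash
cat >> h.py <<'E'
def look(n=3,far=.5):
    s=r.state();T=R.from_quat(s['eef_rot']).as_matrix();print('F',s['force'].round(1),'M',s['ft_torque'].round(2),'gap',round(s['finger_gap'],4))
    for c in('wrist','scene'):
        A={}
        for i in range(n):
            r.capture(c)
            for t in('hex_key','key_short_end','key_long_end','socket'):
                q=[x['at'] for x in r.pinpoint(c,t) if x['at'][2]>.08 and x['p']>.35]
                if q:A.setdefault(t,[]).append(q[0])
        for t in A:
            m=np.median(A[t],0);print(c,t,len(A[t]),m.round(4),'tool cm',(T.T@(m-s['tcp_pos'])*100).round(2))
        if 'hex_key' in A and 'key_short_end' in A:
            v=T.T@(np.median(A['key_short_end'],0)-np.median(A['hex_key'],0));print('  tilt deg x,y',np.degrees(np.arctan2(v[:2],v[2])).round(1))
E
python3 - <<'E'
from h import *
delta([0.527,0.2,0.235],19.5);look(4)
E
```

```text
t 11.93 tcp [0.6118 0.2296 0.1585] yaw 19.53 d cm [-8.99 -0.04 -7.63] turn 0.001
F [0.8 2.7 0. ] M [ 0.41  0.03 -0.19] gap 0.0132
wrist hex_key 4 [0.643  0.2412 0.185 ] tool cm [ 3.33 -0.05 -2.65]
wrist key_short_end 4 [0.6498 0.24   0.1325] tool cm [3.93 0.3  2.6 ]
  tilt deg x,y [6.5 3.7]
scene key_short_end 4 [0.6454 0.242  0.1324] tool cm [ 3.58 -0.05  2.61]
scene key_long_end 4 [0.5194 0.198  0.1794] tool cm [-9.77 -0.11 -2.07]
scene socket 4 [0.5276 0.1988 0.1773] tool cm [-8.96  0.09 -1.86]
scene hex_key 3 [0.646  0.2385 0.1861] tool cm [ 3.52  0.31 -2.76]
  tilt deg x,y [ 0.7 -3.8]
```

>>> carry_out(series=[[255, [0, 0, 0.2], 0], [255, [0, 0, 0], 0], [255, [0, 0, -2.5], 0], [255, [0, 0, -3.5], 0], [255, [0, 0, -3.5], 0], [255, [-2.4, 1.1, 0], 0], [255, [-2.4, 1.1, 0], 0], [255, [-2.3, 1.0, 0], 0]])

```text
time: 14.92
tcp_pos: [0.5561, 0.1748, 0.2518]
eef_rot: [0.986, 0.169, 0.0, 0.0]
force: [0.5, -0.1, -3.3]
finger_gap: 0.0135
gripper_force: 36.9
```

>>> carry_out(series=[[255, [0, 0, 0], -0.175], [255, [0, 0, 0], -0.175], [255, [0, 0, 0], -0.175], [255, [0, 0, 0], -0.175], [255, [0, 0, 0], -0.175], [255, [0, 0, 0], -0.175], [255, [0, 0, 0], -0.175], [255, [0, 0, 0], -0.175]])

```text
time: 15.92
tcp_pos: [0.5567, 0.1754, 0.2518]
eef_rot: [0.643, 0.766, 0.0, 0.0]
force: [-0.3, 0.3, -2.7]
finger_gap: 0.0132
gripper_force: 36.9
```

>>> carry_out(series=[[255, [0, 0, 0], -0.175], [255, [0, 0, 0], -0.175], [255, [0, 0, 0], -0.175], [255, [0, 0, 0], -0.169], [255, [0, 0, 0], 0], [255, [0, 0, 0], 0]])

```text
time: 16.68
tcp_pos: [0.5563, 0.1757, 0.2518]
eef_rot: [0.348, 0.937, 0.0, 0.0]
force: [0.5, -0.1, -2.1]
finger_gap: 0.0134
gripper_force: 36.9
```

Run:
```python
from h import *
delta([0.5556,0.1755,0.2485],139.5);look(4)
cap('scene','s6.png');d=cap('wrist','w6.png')
b=cv2.resize(cv2.imread('pics/s6.png')[150:270,170:290],(384,384),interpolation=2)
cv2.imwrite('pics/v6.png',cv2.resize(np.hstack([cv2.imread('pics/w6.png'),b]),(800,343)))
```

```text
t 16.68 tcp [0.5563 0.1757 0.2518] yaw 139.26 d cm [ 0.04 -0.06  0.33] turn -0.004
F [ 0.5 -0.1 -2.1] M [0.08 0.06 0.01] gap 0.0134
wrist hex_key 3 [0.5249 0.1984 0.2779] tool cm [ 3.87 -0.33 -2.61]
wrist key_short_end 3 [0.5297 0.1992 0.226 ] tool cm [3.55 0.04 2.58]
wrist socket 4 [0.5243 0.2005 0.1729] tool cm [ 4.05 -0.21  7.89]
wrist key_long_end 1 [0.5234 0.2    0.2793] tool cm [ 4.08 -0.31 -2.75]
  tilt deg x,y [-3.4  4.1]
scene hex_key 4 [0.5285 0.1977 0.2776] tool cm [ 3.55 -0.15 -2.58]
scene key_short_end 4 [0.5253 0.2025 0.2263] tool cm [4.1  0.01 2.55]
scene socket 4 [0.526  0.2008 0.1758] tool cm [ 3.94 -0.07  7.6 ]
scene key_long_end 1 [0.5294 0.1989 0.2794] tool cm [ 3.56  0.   -2.76]
  tilt deg x,y [6.1 1.7]
```

View pics/v6.png

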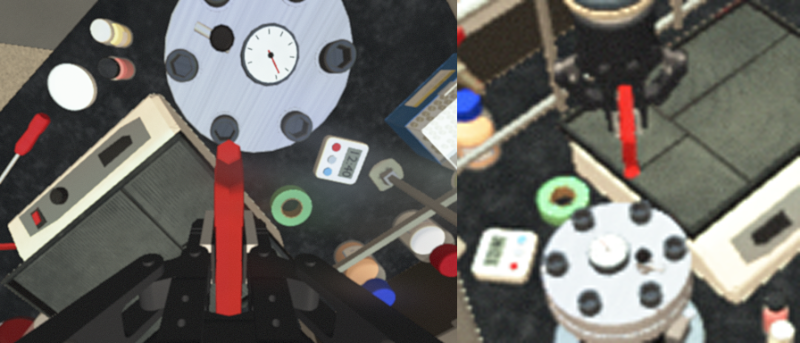

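The key is now level with its short arm down. In the left half the short arm is at (229,150), just over the loose screw at (225,128). I'll lower to just above the screw and compare the two there.

>>> carry_out(series=[[255, [0.05, -0.1, 1.0], 0], [255, [0.05, -0.1, 1.2], 0], [255, [0, 0, 1.2], 0], [255, [0, 0, 0.7], 0], [255, [0, 0, 0], 0], [255, [0, 0, 0], 0]])

```text
time: 19.52
tcp_pos: [0.5542, 0.1753, 0.2112]
eef_rot: [0.346, 0.938, 0.0, 0.0]
force: [-1.0, -0.1, -2.3]
finger_gap: 0.0136
gripper_force: 36.9
```

Run:
```python
from h import *
delta([0.5556,0.1755,0.2485],139.5);look(4)
d=cap('wrist','w7.png')
s=r.state();T=R.from_quat(s['eef_rot']).as_matrix()
# predicted pixels: socket centre, head circle for guesses
for n,p in(('sock',[.5253,.1993,.176]),('short',s['tcp_pos']+T@[.038,0,.0256])): print(n,proj(d,p).round(1))
print('cam',ray(d,0,0)[0],T.T@(ray(d,0,0)[0]-s['tcp_pos']))
u,v=proj(d,[.5253,.1993,.176]).astype(int);print(u,v)
im=cv2.imread('pics/w7.png');k=60;y0=max(0,v-k);x0=max(0,u-k)
cv2.imwrite('pics/c7.png',cv2.resize(im[y0:v+k,x0:u+k],None,fx=5,fy=5,interpolation=2));print(x0,y0)
```

```text
t 19.52 tcp [0.5542 0.1753 0.2112] yaw 139.51 d cm [-0.1   0.11 -3.73] turn 0.0
F [-1.  -0.1 -2.3] M [ 0.02  0.02 -0.03] gap 0.0136
wrist hex_key 4 [0.524  0.1986 0.2368] tool cm [ 3.82 -0.19 -2.57]
wrist key_short_end 4 [0.5275 0.1992 0.1852] tool cm [3.58 0.08 2.6 ]
wrist socket 4 [0.5237 0.2011 0.172 ] tool cm [ 3.99 -0.02  3.92]
  tilt deg x,y [-2.6  3. ]
scene hex_key 4 [0.5254 0.1962 0.2369] tool cm [ 3.54 -0.28 -2.57]
scene key_short_end 4 [0.5213 0.1996 0.1862] tool cm [ 4.08 -0.29  2.49]
scene socket 4 [0.5247 0.1985 0.1764] tool cm [ 3.75 -0.16  3.48]
  tilt deg x,y [ 6.  -0.1]
sock [254.  165.1]
short [254.3 168.5]
cam [0.49057963 0.23072572 0.35371243] [ 0.08436394  0.00111143 -0.14279291]
254 165
194 105
```

View pics/c7.png

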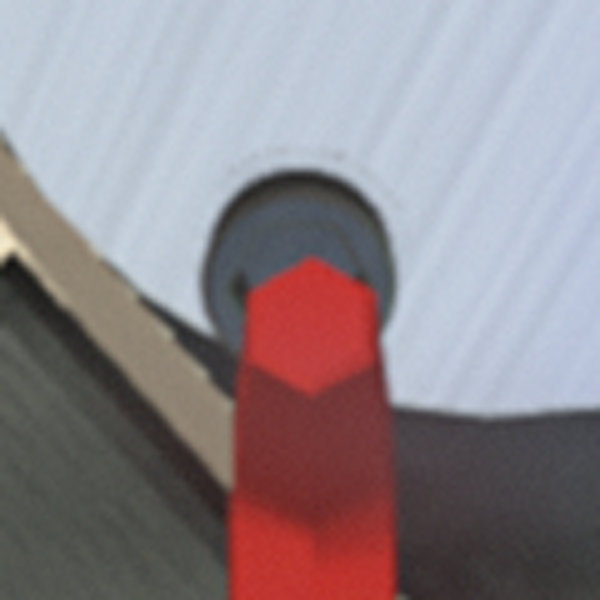

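The crop shows the key's short end, with corner points at (245,295), (312,258) and (375,295), over the screw head. The head spans x 203–395 with its top at y=170. I'll fit both with the calibration.

Run:
```python
from h import *
from scipy.optimize import least_squares
d=r.capture('wrist');s=r.state();T=R.from_quat(s['eef_rot']).as_matrix()
W=lambda p:s['tcp_pos']+T@np.array(p)
crop=lambda p:(proj(d,W(p))-[194,105])*5
zs=s['tcp_pos'][2]
for name,z in(('top',.176),('base',.160)):
    a=np.linspace(0,2*np.pi,360)
    q=np.array([crop([.039+.012*np.cos(t),.012*np.sin(t),zs-z]) for t in a])
    print(name,'L',q[q[:,0].argmin()].round(),'R',q[q[:,0].argmax()].round(),'T',q[q[:,1].argmin()].round(),'B',q[q[:,1].argmax()].round())
# px sensitivity
print('px/mm x,y',(crop([.040,0,zs-.176])-crop([.039,0,zs-.176])).round(2),(crop([.039,.001,zs-.176])-crop([.039,0,zs-.176])).round(2))
for zz in(.0256,.0246):
  print('key v+x',crop([.038+.0081,0,zz]).round(),'corners',crop([.038+.004,-.007,zz]).round(),crop([.038+.004,.007,zz]).round())
print('socket vertex',crop([.039+.0084,0,zs-.176]).round(),crop([.039+.0042,-.0073,zs-.176]).round(),crop([.039+.0042,.0073,zs-.176]).round())
print('key px/mm',(crop([.039,0,.0256])-crop([.038,0,.0256])).round(2))
im=d['image'].astype(int)
# row profile of head at few rows
for v in (145,150,155,158): print(v,im[v,228:280].sum(1).tolist())
```

```text
top L [202. 286.] R [402. 288.] T [302. 190.] B [303. 384.]
base L [211. 257.] R [395. 257.] T [303. 166.] B [304. 347.]
px/mm x,y [-0.01 -8.1 ] [8.31 0.  ]
key v+x [302. 248.] corners [240. 284.] [363. 284.]
key v+x [302. 250.] corners [240. 286.] [363. 286.]
socket vertex [302. 220.] [241. 255.] [363. 255.]
key px/mm [-0.01 -8.44]
145 [617, 626, 619, 607, 611, 606, 604, 603, 602, 598, 543, 414, 247, 140, 157, 160, 179, 193, 210, 220, 232, 244, 258, 253, 249, 246, 256, 254, 252, 245, 241, 238, 236, 228, 228, 211, 182, 149, 175, 293, 447, 551, 592, 594, 595, 582, 594, 605, 610, 608, 604, 605]
150 [611, 612, 608, 603, 608, 596, 603, 576, 440, 255, 178, 194, 227, 245, 252, 260, 260, 259, 252, 255, 251, 253, 253, 263, 258, 262, 253, 259, 242, 247, 248, 243, 244, 243, 258, 263, 261, 260, 263, 256, 228, 199, 294, 475, 578, 596, 585, 594, 599, 600, 589, 594]
155 [603, 601, 599, 604, 606, 600, 525, 364, 228, 221, 249, 253, 257, 255, 259, 255, 256, 248, 260, 262, 257, 265, 269, 268, 267, 265, 262, 263, 257, 262, 258, 255, 267, 272, 258, 252, 244, 259, 270, 278, 273, 265, 245, 276, 429, 553, 594, 585, 595, 599, 610, 619]
158 [605, 598, 599, 597, 588, 541, 393, 240, 222, 254, 256, 253, 254, 255, 253, 254, 259, 262, 268, 267, 269, 269, 272, 287, 297, 301, 299, 295, 295, 290, 299, 294, 299, 285, 273, 272, 257, 238, 254, 265, 275, 270, 253, 254, 319, 486, 581, 595, 609, 620, 619, 614]
```

>>> carry_out(series=[[255, [0.14, -0.14, 0], 0], [255, [0, 0, 0.3], 0], [255, [0, 0, 0.3], 0], [255, [0, 0, 0.2], 0], [255, [0, 0, 0], 0]])

```text
time: 22.25
tcp_pos: [0.552, 0.1749, 0.2027]
eef_rot: [0.346, 0.938, -0.0, -0.0]
force: [0.7, 0.3, -2.6]
finger_gap: 0.0134
gripper_force: 36.9
```

Run:
```python
from h import *
delta([0.5556,0.1755,0.2485],139.5);look(2)
d=cap('wrist','w8.png');im=cv2.imread('pics/w8.png')
a=im[125:205,214:294];s=cap('scene','s8.png');b=cv2.imread('pics/s8.png')[185:245,200:260]
cv2.imwrite('pics/c8.png',np.hstack([cv2.resize(a,(480,480),interpolation=2),cv2.resize(b,(300,480),interpolation=2)]))
```

```text
t 22.25 tcp [0.552  0.1749 0.2027] yaw 139.5 d cm [-0.23  0.28 -4.58] turn 0.0
F [ 0.7  0.3 -2.6] M [0.05 0.02 0.02] gap 0.0134
wrist hex_key 2 [0.5215 0.1962 0.2293] tool cm [ 3.71 -0.35 -2.66]
wrist key_short_end 2 [0.5236 0.1976 0.1776] tool cm [ 3.63 -0.12  2.51]
wrist socket 2 [0.5226 0.1987 0.174 ] tool cm [ 3.78 -0.1   2.87]
  tilt deg x,y [-0.8  2.6]
scene hex_key 2 [0.5236 0.1966 0.228 ] tool cm [ 3.57 -0.2  -2.53]
scene key_short_end 2 [0.5205 0.2007 0.1774] tool cm [ 4.07 -0.08  2.53]
scene socket 2 [0.5257 0.1976 0.1766] tool cm [3.48 0.03 2.61]
  tilt deg x,y [5.7 1.3]
```

View pics/c8.png

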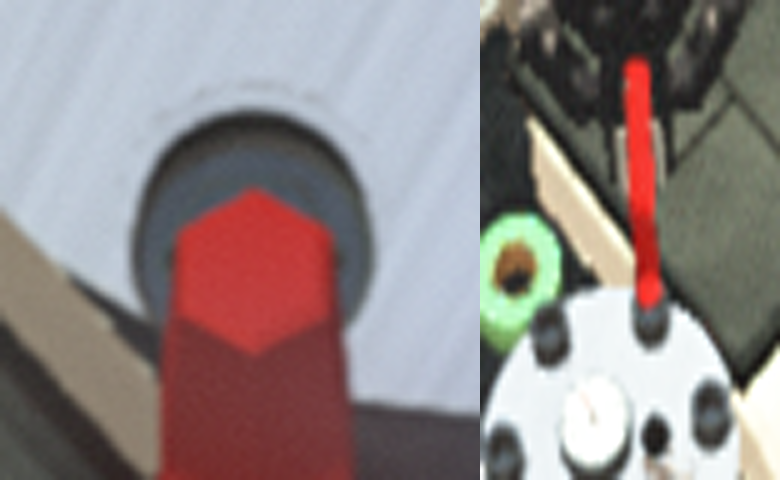

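The left half shows the key end centred sideways: its corners are at 176 and 333, and the head edges at 133 and 373. In the right half the key end is above the screw. I'll check the fit along the arm numerically.

Run:
```python
from h import *
d=r.capture('wrist');s=r.state();T=R.from_quat(s['eef_rot']).as_matrix();zs=s['tcp_pos'][2]
cr=lambda p:((proj(d,s['tcp_pos']+T@np.array(p))-[214,125])*6).round(1)
for x in(.037,.038,.039,.040):
    a=np.linspace(0,2*np.pi,180)
    f=lambda z,r_:np.array([cr([x+r_*np.cos(t),r_*np.sin(t),zs-z]) for t in a])
    b=f(.16,.012);t=f(.176,.012)
    print(x,'baseT',b[:,1].min(),'topT',t[:,1].min(),'topL/R',t[t[:,0].argmin()],t[t[:,0].argmax()],'sockvert',cr([x+.0084,0,zs-.176])[1],
     'keyvert z23',cr([x+.0081,0,.0223])[1],cr([x+.0069,0,.0233])[1],'corner',cr([x+.004,.007,.0223]))
im=cv2.cvtColor(d['image'],cv2.COLOR_RGB2GRAY)
print([((v-125)*6,int(im[v,256])) for v in range(138,160)])
```

```text
0.037 baseT 112.4 topT 144.5 topL/R [117.6 264. ] [366.5 264.2] sockvert 181.9 keyvert z23 196.3 206.3 corner [316.7 239.2]
0.038 baseT 102.7 topT 134.0 topL/R [117.4 258.2] [366.7 254.1] sockvert 171.5 keyvert z23 185.7 195.9 corner [316.8 228.8]
0.039 baseT 93.0 topT 123.4 topL/R [117.1 243.9] [367. 244.] sockvert 161.1 keyvert z23 175.1 185.3 corner [317.  218.4]
0.04 baseT 83.2 topT 112.9 topL/R [116.9 238.1] [367.2 233.9] sockvert 150.7 keyvert z23 164.4 174.8 corner [317.1 207.9]
[(78, 189), (84, 184), (90, 193), (96, 195), (102, 168), (108, 107), (114, 54), (120, 44), (126, 49), (132, 62), (138, 72), (144, 76), (150, 82), (156, 85), (162, 85), (168, 86), (174, 86), (180, 86), (186, 92), (192, 93), (198, 91), (204, 96)]
```

>>> carry_out(series=[[255, [0, 0, 0.1], 0], [255, [0, 0, 0.1], 0], [255, [0, 0, 0.1], 0], [255, [0, 0, 0.1], 0], [255, [0, 0, 0.1], 0], [255, [0, 0, 0], 0]])

```text
time: 24.15
tcp_pos: [0.552, 0.1749, 0.1978]
eef_rot: [0.346, 0.938, -0.0, -0.0]
force: [-0.6, 0.2, -2.6]
finger_gap: 0.0131
gripper_force: 36.9
```

Run:
```python
from h import *
delta([0.5556,0.1755,0.2485],139.5);look(2)
```

```text
t 24.15 tcp [0.552  0.1749 0.1978] yaw 139.5 d cm [-0.23  0.28 -5.07] turn 0.0
F [-0.6  0.2 -2.6] M [0.03 0.04 0.04] gap 0.0131
wrist hex_key 2 [0.5214 0.1969 0.2244] tool cm [ 3.76 -0.31 -2.66]
wrist key_short_end 2 [0.5271 0.1977 0.1732] tool cm [3.37 0.12 2.46]
wrist socket 2 [0.5235 0.1984 0.1751] tool cm [ 3.69 -0.06  2.27]
  tilt deg x,y [-4.3  4.8]
scene hex_key 2 [0.5245 0.1956 0.2231] tool cm [ 3.44 -0.21 -2.53]
scene key_short_end 2 [0.52   0.2006 0.1742] tool cm [ 4.11 -0.12  2.36]
scene socket 2 [0.5266 0.1964 0.2012] tool cm [ 3.32 -0.02 -0.34]
  tilt deg x,y [7.8 1.1]
```

Still no contact force, so I'll keep going gently.

>>> carry_out(series=[[255, [0, 0, 0.1], 0], [255, [0, 0, 0.1], 0], [255, [0, 0, 0.1], 0], [255, [0, 0, 0], 0]])

```text
time: 25.65
tcp_pos: [0.552, 0.1749, 0.1948]
eef_rot: [0.346, 0.938, -0.0, -0.0]
force: [0.1, 0.0, -2.6]
finger_gap: 0.013
gripper_force: 36.9
```

>>> carry_out(series=[[255, [0, 0, 0.1], 0], [255, [0, 0, 0.1], 0], [255, [0, 0, 0.1], 0], [255, [0, 0, 0], 0]])

```text
time: 26.15
tcp_pos: [0.552, 0.1749, 0.1918]
eef_rot: [0.346, 0.938, -0.0, -0.0]
force: [0.1, -0.4, -3.0]
finger_gap: 0.0132
gripper_force: 36.9
```

>>> carry_out(series=[[255, [0, 0, 0.1], 0], [255, [0, 0, 0.1], 0], [255, [0, 0, 0.1], 0], [255, [0, 0, 0], 0]])

```text
time: 26.65
tcp_pos: [0.552, 0.1749, 0.1888]
eef_rot: [0.346, 0.938, -0.0, -0.0]
force: [-0.3, -1.3, -3.5]
finger_gap: 0.0133
gripper_force: 36.9
```

>>> carry_out(series=[[255, [0, 0, 0.1], 0], [255, [0, 0, 0.1], 0], [255, [0, 0, 0.1], 0], [255, [0, 0, 0], 0]])

```text
time: 27.15
tcp_pos: [0.552, 0.1749, 0.1858]
eef_rot: [0.346, 0.938, -0.0, -0.0]
force: [0.8, -1.2, -2.7]
finger_gap: 0.0131
gripper_force: 36.9
```

>>> carry_out(series=[[255, [0, 0, 0.1], 0], [255, [0, 0, 0.05], 0], [255, [0, 0, 0], 0]])

```text
time: 27.52
tcp_pos: [0.552, 0.1749, 0.1844]
eef_rot: [0.346, 0.938, -0.0, -0.0]
force: [0.3, -0.6, -2.7]
finger_gap: 0.0136
gripper_force: 36.9
```

Run:
```python
from h import *
s=r.state();print(s['force'],s['ft_torque'],s['time'])
cap('scene','s9.png');d=cap('wrist','w9.png')
for c in('scene','wrist'):
  for t in('hex_key','key_long_end'): print(c,t,[(np.round(x['at'],4).tolist(),round(x['p'],2)) for x in r.pinpoint(c,t) if x['at'][2]>.1])
cv2.imwrite('pics/c9.png',np.hstack([cv2.resize(cv2.imread('pics/w9.png')[105:225,194:314],(400,400),interpolation=2),cv2.resize(cv2.imread('pics/s9.png')[170:250,190:270],(400,400),interpolation=2)]))
```

```text
[ 0.3434369  -0.64571232 -2.73350251] [-0.19734364 -0.03564901 -0.02963138] 27.525
scene hex_key [([0.5247, 0.1965, 0.2116], 0.7)]
scene key_long_end []
wrist hex_key [([0.52, 0.1992, 0.2095], 0.67)]
wrist key_long_end []
```

View pics/c9.png

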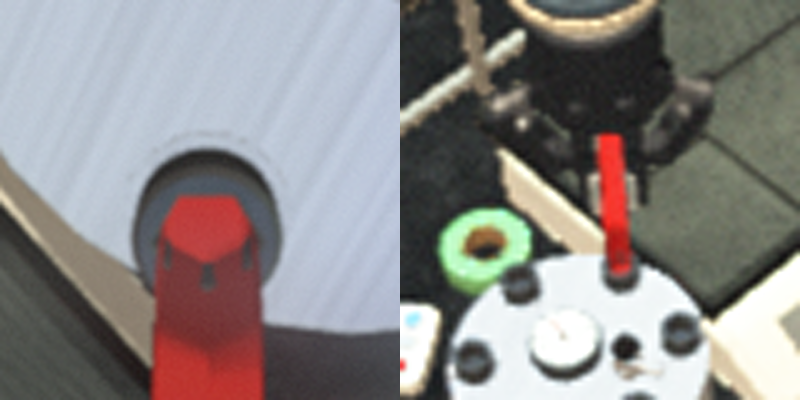

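The key is in: the short arm disappears into the screw at (208,210), and the bend height of about 0.2105 matches a fully seated key. Now I'll let go and move out along the long arm for leverage.

>>> carry_out(series=[[200, [0, 0, 0], 0], [170, [0, 0, 0], 0], [150, [0, 0, 0], 0], [150, [-1.0, 0, 0.1], 0], [150, [-2.0, 0, 0.2], 0], [150, [-2.0, 0, 0.3], 0], [150, [-2.0, 0, 0.3], 0], [150, [0, 0, 0], 0]])

```text
time: 28.82
tcp_pos: [0.6065, 0.1273, 0.1744]
eef_rot: [0.348, 0.938, -0.0, -0.0]
force: [-0.0, 0.6, -0.6]
finger_gap: 0.0354
gripper_force: 0.0
```

Run:
```python
from h import *
delta([0.606,0.130,0.177],139.5);look(1)
```

```text
t 28.82 tcp [0.6065 0.1273 0.1744] yaw 139.3 d cm [ 0.21  0.17 -0.26] turn -0.003
F [-0.   0.6 -0.6] M [0.05 0.03 0.05] gap 0.0354
wrist hex_key 1 [0.5242 0.1948 0.2118] tool cm [10.64 -0.25 -3.73]
wrist key_short_end 1 [0.523  0.197  0.1574] tool cm [10.87 -0.16  1.71]
wrist key_long_end 1 [0.6255 0.1123 0.1923] tool cm [-2.42  0.1  -1.79]
wrist socket 1 [0.5241 0.2016 0.1751] tool cm [11.09  0.26 -0.06]
  tilt deg x,y [2.4 1. ]
scene hex_key 1 [0.5259 0.1931 0.2123] tool cm [10.4  -0.27 -3.78]
scene key_short_end 1 [0.5192 0.2017 0.1587] tool cm [11.47 -0.05  1.58]
scene key_long_end 1 [0.6288 0.1118 0.1891] tool cm [-2.7   0.28 -1.47]
  tilt deg x,y [11.3  2.3]
```

>>> carry_out(series=[[255, [0, 0, 0], 0], [255, [0, 0, 0], 0], [255, [0, 0, 0], 0], [255, [0, 0, -0.4], 0], [255, [0, 0, -0.4], 0], [255, [0, 0, -0.4], 0], [255, [0, 0, -0.2], 0], [255, [0, 0, 0], 0]], squeeze=20)

```text
time: 30.32
tcp_pos: [0.6032, 0.1313, 0.189]
eef_rot: [0.345, 0.939, 0.0, -0.002]
force: [-6.6, 5.3, -5.9]
finger_gap: 0.0134
gripper_force: 22.4
```

Run:
```python
from h import *
delta([0.606,0.130,0.177],139.5);look(1)
```

```text
t 30.32 tcp [0.6032 0.1313 0.189 ] yaw 139.64 d cm [-0.3   0.08  1.2 ] turn 0.002
F [-6.6  5.3 -5.9] M [1.15 1.14 0.02] gap 0.0134
wrist hex_key 1 [0.521  0.199  0.2119] tool cm [10.66 -0.17 -2.25]
wrist key_short_end 1 [0.5265 0.1951 0.158 ] tool cm [ 9.97 -0.1   3.14]
wrist key_long_end 1 [0.6241 0.1141 0.2067] tool cm [-2.7   0.04 -1.78]
wrist socket 1 [0.5269 0.2002 0.1738] tool cm [10.28  0.31  1.56]
  tilt deg x,y [-7.3  0.7]
scene hex_key 1 [0.5223 0.1958 0.2099] tool cm [10.35 -0.33 -2.05]
scene key_short_end 1 [0.5185 0.1998 0.1577] tool cm [10.88 -0.26  3.17]
scene key_long_end 1 [0.6251 0.1139 0.2061] tool cm [-2.78  0.09 -1.72]
scene socket 1 [0.5245 0.1995 0.1764] tool cm [10.41  0.1   1.3 ]
  tilt deg x,y [5.8 0.7]
```

>>> carry_out(series=[[255, [0.4, 0, -0.2], 0], [255, [0, 0, 0], 0], [255, [0.03, -0.79, 0], 0.075], [255, [0.03, -0.79, 0], 0.075], [255, [0.03, -0.79, 0], 0.075], [255, [0.03, -0.79, 0], 0.075], [255, [0, 0, 0], 0]], squeeze=50)

```text
time: 31.7
tcp_pos: [0.5796, 0.1117, 0.1922]
eef_rot: [0.482, 0.876, 0.001, 0.001]
force: [5.0, 1.6, -2.5]
finger_gap: 0.0132
gripper_force: 51.2
```

```bash
cat >> h.py <<'E'
def tq(S=(.5245,.1985)):
    s=r.state();T=R.from_quat(s['eef_rot']).as_matrix();q=s['tcp_pos'][:2]-S;f=T.T@s['force'];F=s['force']
    print('t',round(s['time'],2),'tcp',s['tcp_pos'].round(4),'tool yaw',np.degrees(np.arctan2(T[1,0],T[0,0])).round(1),'lever dir',np.degrees(np.arctan2(q[1],q[0])).round(1),'R',np.hypot(*q).round(4),'Ftool',f.round(1),'Mz',s['ft_torque'][2].round(3),'T screw cw',round(q[0]*F[1]-q[1]*F[0],3),'+Mz',round(q[0]*F[1]-q[1]*F[0]+s['ft_torque'][2],3),'gap',round(s['finger_gap'],4))
E
python3 -c "
from h import *
tq();r.capture('wrist')
for t in('hex_key','key_long_end'):print([x['at'] for x in r.pinpoint('wrist',t)][:1])"
```

```text
t 31.7 tcp [0.5796 0.1117 0.1922] tool yaw 122.3 lever dir -57.6 R 0.1028 Ftool [-1.3  5.1  2.5] Mz 0.396 T screw cw 0.523 +Mz 0.919 gap 0.0132
[[0.5194, 0.1995, 0.2138]]
[[0.5924, 0.0846, 0.2129]]
```

>>> carry_out(series=[[255, [0.03, -0.79, 0], 0.075], [255, [0.03, -0.79, 0], 0.075], [255, [0.03, -0.79, 0], 0.075], [255, [0.03, -0.79, 0], 0.075], [255, [0, 0, 0], 0]])

```text
time: 32.48
tcp_pos: [0.5508, 0.0989, 0.192]
eef_rot: [0.607, 0.794, 0.001, 0.001]
force: [5.4, 0.8, -2.8]
finger_gap: 0.0129
gripper_force: 51.1
```

```bash
python3 -c "
from h import *
tq()"
```

```text
t 32.48 tcp [0.5508 0.0989 0.192 ] tool yaw 105.2 lever dir -75.2 R 0.103 Ftool [-0.6  5.4  2.8] Mz 0.282 T screw cw 0.557 +Mz 0.839 gap 0.0129
```

>>> carry_out(series=[[255, [0.03, -0.79, 0], 0.075], [255, [0.03, -0.79, 0], 0.075], [255, [0, 0, 0], 0]])

```text
time: 32.85
tcp_pos: [0.5353, 0.0958, 0.192]
eef_rot: [0.665, 0.747, 0.001, 0.001]
force: [6.9, 0.0, -1.8]
finger_gap: 0.0128
gripper_force: 51.0
```

```bash
python3 -c "
from h import *
tq()"
```

```text
t 32.85 tcp [0.5353 0.0958 0.192 ] tool yaw 96.6 lever dir -84.0 R 0.1032 Ftool [-0.8  6.9  1.8] Mz 0.259 T screw cw 0.713 +Mz 0.972 gap 0.0128
```

>>> carry_out(series=[[255, [0.02, -0.5, 0], 0.05], [255, [0.02, -0.5, 0], 0.05], [255, [0, 0, 0], 0]])

```text
time: 33.22
tcp_pos: [0.5253, 0.0951, 0.1918]
eef_rot: [0.701, 0.713, 0.001, 0.001]
force: [5.4, -0.1, -2.8]
finger_gap: 0.0128
gripper_force: 51.1
```

```bash
python3 -c "
from h import *
tq()"
```

```text
t 33.23 tcp [0.5253 0.0951 0.1918] tool yaw 90.9 lever dir -89.6 R 0.1034 Ftool [-0.2  5.4  2.8] Mz 0.296 T screw cw 0.56 +Mz 0.856 gap 0.0128
```

>>> carry_out(series=[[255, [0.02, -0.5, 0], 0.05], [255, [0, 0, 0], 0]])

```text
time: 33.48
tcp_pos: [0.5202, 0.0951, 0.1918]
eef_rot: [0.719, 0.695, 0.0, 0.001]
force: [5.4, -1.4, -2.2]
finger_gap: 0.0127
gripper_force: 51.2
```

```bash
python3 -c "
from h import *
tq()"
```

```text
t 33.48 tcp [0.5202 0.0951 0.1918] tool yaw 88.1 lever dir -92.4 R 0.1035 Ftool [-1.3  5.5  2.2] Mz 0.374 T screw cw 0.57 +Mz 0.943 gap 0.0127
```

>>> carry_out(series=[[255, [0.02, -0.5, 0], 0.05], [255, [0, 0, 0], 0]])

```text
time: 33.72
tcp_pos: [0.5154, 0.0953, 0.1918]
eef_rot: [0.736, 0.677, 0.001, 0.001]
force: [7.4, -1.5, -2.4]
finger_gap: 0.013
gripper_force: 51.5
```

```bash
python3 -c "
from h import *
tq()"
```

```text
t 33.73 tcp [0.5154 0.0953 0.1918] tool yaw 85.2 lever dir -95.1 R 0.1036 Ftool [-0.9  7.5  2.4] Mz 0.562 T screw cw 0.774 +Mz 1.337 gap 0.013
```

>>> carry_out(series=[[255, [0.01, -0.3, 0], 0.03], [255, [0, 0, 0], 0]])

```text
time: 33.98
tcp_pos: [0.5126, 0.0956, 0.1918]
eef_rot: [0.746, 0.666, 0.001, 0.001]
force: [7.1, -2.9, -1.1]
finger_gap: 0.0133
gripper_force: 51.8
```

```bash
python3 -c "
from h import *
tq()"
```

```text
t 33.98 tcp [0.5126 0.0956 0.1918] tool yaw 83.5 lever dir -96.6 R 0.1036 Ftool [-2.1  7.4  1.1] Mz 0.554 T screw cw 0.768 +Mz 1.322 gap 0.0133
```

>>> carry_out(series=[[255, [0.01, -0.3, 0], 0.03], [255, [0, 0, 0], 0]])

```text
time: 34.22
tcp_pos: [0.5098, 0.096, 0.1919]
eef_rot: [0.756, 0.655, 0.001, 0.001]
force: [8.2, -2.0, -2.0]
finger_gap: 0.0127
gripper_force: 52.1
```

```bash
python3 -c "
from h import *
tq();r.capture('scene');tq()"
```

```text
t 34.23 tcp [0.5098 0.096  0.1919] tool yaw 81.8 lever dir -98.2 R 0.1036 Ftool [-0.8  8.4  2. ] Mz 0.658 T screw cw 0.87 +Mz 1.527 gap 0.0127
t 34.27 tcp [0.5098 0.096  0.1919] tool yaw 81.8 lever dir -98.2 R 0.1036 Ftool [-1.5  8.2  2.8] Mz 0.654 T screw cw 0.854 +Mz 1.508 gap 0.013
```

>>> carry_out(series=[[255, [0.01, -0.3, 0], 0.03], [255, [0, 0, 0], 0]])

```text
time: 34.52
tcp_pos: [0.5069, 0.0964, 0.1919]
eef_rot: [0.766, 0.643, 0.001, 0.001]
force: [7.5, -3.0, -1.5]
finger_gap: 0.0127
gripper_force: 52.5
```

```bash
python3 -c "
from h import *
tq();r.capture('scene');tq()"
```

```text
t 34.52 tcp [0.5069 0.0964 0.1919] tool yaw 80.1 lever dir -99.8 R 0.1036 Ftool [-1.6  7.8  1.6] Mz 0.72 T screw cw 0.813 +Mz 1.533 gap 0.0127
t 34.58 tcp [0.507  0.0964 0.1919] tool yaw 80.1 lever dir -99.7 R 0.1036 Ftool [-1.7  7.9  2.2] Mz 0.77 T screw cw 0.813 +Mz 1.584 gap 0.0128
```

>>> carry_out(series=[[255, [0.01, -0.4, 0], 0.04], [255, [0, 0, 0], 0]])

```text
time: 34.83
tcp_pos: [0.5032, 0.0971, 0.192]
eef_rot: [0.778, 0.628, 0.001, 0.001]
force: [10.0, -3.8, -1.3]
finger_gap: 0.013
gripper_force: 53.3
```

```bash
python3 -c "
from h import *
tq();r.capture('scene');tq()"
```

```text
t 34.83 tcp [0.5032 0.0971 0.192 ] tool yaw 77.8 lever dir -101.9 R 0.1036 Ftool [-1.6 10.6  1.3] Mz 0.87 T screw cw 1.093 +Mz 1.963 gap 0.013
t 34.88 tcp [0.5033 0.097  0.1919] tool yaw 77.8 lever dir -101.8 R 0.1036 Ftool [-1.9  9.4  1.7] Mz 0.883 T screw cw 0.97 +Mz 1.853 gap 0.0128
```

>>> carry_out(series=[[255, [0, 0, 0], 0], [255, [0, 0.5, 0], -0.05], [255, [0, 0.5, 0], -0.05], [255, [0, 0.5, 0], -0.05], [255, [0, 0, 0], 0]])

```text
time: 35.5
tcp_pos: [0.5175, 0.0951, 0.1916]
eef_rot: [0.729, 0.685, 0.001, 0.001]
force: [5.8, -1.7, -3.5]
finger_gap: 0.0129
gripper_force: 51.4
```

```bash
python3 -c "
from h import *
tq()"
```

```text
t 35.5 tcp [0.5175 0.0951 0.1916] tool yaw 86.4 lever dir -93.9 R 0.1036 Ftool [-1.3  5.8  3.5] Mz 0.467 T screw cw 0.606 +Mz 1.073 gap 0.0129
```

>>> carry_out(series=[[255, [0, 0.5, 0], -0.05], [255, [0, 0.5, 0], -0.05], [255, [0, 0.5, 0], -0.05], [255, [0, 0.4, 0], -0.04], [255, [0, 0, 0.4], 0], [255, [0, 0, 0.3], 0], [255, [0, 0, 0], 0]])

```text
time: 36.38
tcp_pos: [0.5354, 0.0935, 0.1846]
eef_rot: [0.663, 0.749, -0.001, 0.001]
force: [2.3, -7.3, 5.4]
finger_gap: 0.0128
gripper_force: 52.1
```

```bash
python3 -c "
from h import *
tq()"
```

```text
t 36.38 tcp [0.5354 0.0935 0.1846] tool yaw 97.0 lever dir -84.0 R 0.1055 Ftool [-7.5  1.4 -5.4] Mz -0.018 T screw cw 0.157 +Mz 0.139 gap 0.0128
```

>>> carry_out(series=[[200, [0, 0, 0], 0], [150, [0, 0, 0], 0], [90, [0, 0, 0], 0], [60, [0, 0, 0], 0], [60, [0, 0, -1.5], 0], [60, [0, 0, -2.5], 0], [60, [0, 0, -4], 0], [60, [0, 0, -4], 0]], squeeze=20)

```text
time: 37.38
tcp_pos: [0.5348, 0.0959, 0.3067]
eef_rot: [0.662, 0.75, 0.0, -0.0]
force: [1.4, -1.1, 0.3]
finger_gap: 0.0651
gripper_force: 0.0
```

Run:
```python
from h import *
tq();look(2)
```

```text
t 37.38 tcp [0.5348 0.0959 0.3067] tool yaw 97.1 lever dir -84.3 R 0.1031 Ftool [-1.2  1.2 -0.3] Mz -0.023 T screw cw 0.13 +Mz 0.107 gap 0.0651
F [ 1.4 -1.1  0.3] M [-0.03 -0.04 -0.02] gap 0.0651
wrist hex_key 1 [0.5183 0.1938 0.2123] tool cm [ 9.92 -0.42  9.44]
wrist key_short_end 1 [0.5236 0.2022 0.1623] tool cm [10.68  0.21 14.44]
wrist key_long_end 2 [0.5462 0.0644 0.1896] tool cm [-3.28  0.74 11.71]
wrist socket 2 [0.5238 0.2009 0.1724] tool cm [10.55  0.22 13.43]
  tilt deg x,y [8.7 7.2]
scene hex_key 2 [0.5205 0.1898 0.2134] tool cm [ 9.49 -0.26  9.33]
scene key_short_end 2 [0.521  0.2008 0.1601] tool cm [10.58 -0.07 14.66]
scene key_long_end 2 [0.5489 0.0642 0.189 ] tool cm [-3.32  1.01 11.77]
scene socket 2 [0.5255 0.2005 0.1766] tool cm [10.49  0.37 13.01]
  tilt deg x,y [11.5  2. ]
```

```bash
python3 -c "
from station import r
print(r.sign_off())"
```

```text
the job is handed in; nothing more can be done
None
```

The key is turned over with its short arm seated in the loose screw; the screw was turned clockwise to its stop, peaking at about 1.9 N m (estimated from the wrist readings), then the key was released in place and the job handed in at about 38 s (no verdict was shown).

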